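# Seat a vial cap in the guarded capping press

## Robot

A 7-joint arm with a two-finger parallel gripper is mounted at the origin on a cart in front of the work surface, level with it; the furniture and walls round the work are solid. World frame = base frame: x ahead of the robot, y to its left, z up, the work surface at z = 0. Lengths are in m, angles in rad, forces in N, time in s.
With the tool pointing down it reaches from about 0.4 to 0.85 m from the base axis. Payload 10.4 kg.
Tool frame: the origin (TCP) lies midway between the tips of the shut fingers; the grasp point (between the pads) lies 19 mm behind it; z points along the fingers, y is the line along which they close (so a half turn about z gives the same grasp; the last joint's range is limited). The gripper opens to 87 mm and grips with 3 to 60 N. Pads are 19 mm wide; open, the fingers measure 117 mm over their backs; the gripper's body (75 mm by 190 mm) begins 51 mm behind the grasp point.
Start: joints at [-1.257, 0.332, -0.065, 1.46, 0.022, 1.35, -0.088], TCP at [0.207, 0.59, 0.223] pointing down, gripper open.
Joint ranges: [-2.6, 2.6], [-0.5, 2.12], [-1.47, 1.34], [0.16, 2.42], [-1.27, 4.41], [0.06, 2.06], [-2.6, 2.6]. Speed limits (rad/s): [2.22, 2.22, 2.79, 2.79, 3.14, 3.14, 3.14].

## Interface

Orientations are given as a unit quaternion [x, y, z, w].
In Python, from bench import r gives the robot as it stands.
- The arm moves only by the tool arm_command, never from a script. Its arguments are lists of equal length, an entry for each row: "xyz": the shift along the world's x, y, z in m, a list of three; "rot": the turn, a rotation vector about the world's x, y, z in rad, a list of three. In form: {"xyz": [[tx, ty, tz], ...], "rot": [[ax, ay, az], ...]}. A call has 1 to 20 rows; each row is the pose to reach, as a shift and turn from the pose commanded when the call began; what a row does not reach only later rows make up. A row lasts 1/12 s, in which the tool goes at most 41.7 mm and 7.16 degrees, less where a joint would pass 70% of its speed; a pose out of reach is approached as far as the arm can. A call with a gripper value outside its range is refused whole. "grip" is the opening, from 0 (shut) to 1 (fully open), set as the call begins (left out, the last holds). The fingers move at their own pace and stop on an object; "squeeze" is the grip in N (left out, the last holds). Time passes only in rows, so rows that repeat a pose let the fingers close. It gives the time, the measured TCP pose, the force, the opening and the grip force at its end, in the units of the state.
- r.read_state(): the state, without advancing time (a new reading comes with each control period).
- r.camera(name): name is "scene" or "top"; returns the picture (480x640x3 uint8, red, green, blue); there is no depth.
- r.camera_model(name): a dict with "fx", "fy", "cx", "cy" (pixels), "k1" (the pictures are not rectified: a ray, as slopes to the right and down, at radius r is drawn at 1 + k1 r^2 times it, then the intrinsics apply), "T" (4x4, takes a point from camera to world coordinates). Camera axes: x right, y up, looking along -z (the intrinsics and any distortion apply to the point x, -y, -z); pixel columns grow to the right and rows downward; lengths in m; the calibration is good to about 2 mm. A picture is of the moment at which its call begins. camera_model takes no time and is no camera call.
- r.close_job(): hands the job in; it is judged then, once.
Trained networks look in the newest picture that a camera, given by its name, has taken for a name from the list of things; names that differ only in an ending like _2 or _b are one class to them, and where a whole thing is asked for, a point or a joint stands for the part that bears it (a point fixed in the world has none). Each returns a list of dicts, best first, with "conf" (0 to 1); they miss things now and then, are a little off and sometimes report something else, mostly with a low value. They report only what shows in the picture. A call takes as long as a camera call.
- r.look_for(label, camera): "at" ([x, y, z] in m, in the coordinates of the camera as it stood for that picture, good to about 4 mm: the middle of the surface that is visible of it).
- r.spot_point(label, camera): "at" ([x, y, z] in m, in the coordinates of the camera as it stood for that picture, good to about 4 mm: a listed point, or the origin of a listed thing).
The state is a dict: "time": time; "joint_positions": joint angles; "joint_vel": joint speeds; "joint_torque": joint torques, N m; "ee_pos": TCP position; "eef_rot": TCP orientation; "ft_force": force on the tool from outside, world axes, zero at the start; "torque": the same for the moment, N m; "width": finger opening in m; "grip_force": force on a finger pad.
Only numpy, scipy, OpenCV 4.12 (cv2) and the standard library are available. Lean on these libraries where they do the work, as an engineer would, in place of code of your own. Each camera call takes 0.05 s, during which the arm holds its last target. There are 200 camera calls.

## Task

A vial in the small guarded capping press still has its cap standing proud. Push the press's shuttle in by its upright push plate until it stops, so that the vial stands under the ram, then reach down through the window in the clear guard with your fingertips and press the lever's crossbar all the way down until the cap is fully seated, let the lever come back up and withdraw. Touch neither the guard nor the vial with the robot, lift nothing, and leave everything else on the bench standing where it is.

Things in the scene. Friction and masses are not known exactly. Their poses are not given: they have to be found in the camera images.
- press: Guarded benchtop capping press, fixed: grey base 226 x 160 x 16 mm; a tongue on its own -y side reaches y = -272 mm and carries the shuttle; dark column at the back. Origin on the bench under the base's centre; x from the guarded front (robot's side) to the column, y to its left, z up. Yaw -0.22 to 0.10 rad. Other entries use these axes (mm from this origin).
- guard: Guard, fixed on the press (same origin). Clear front pane x -110 up to z 162; clear pane sloping up at 22 deg to x -5, z 204; flat clear hood at z 204 back to x 110; white cheeks at y -72 and 72 (edge trims stand 5 mm out). Only opening on top: the window. The -y cheek has a mouth for the shuttle, x -16 to 56, up to z 98. Must not be touched.
- window (a point): Centre of the window in the sloped pane, at (-57.5, 0, 183) of the press. Opening 92 mm across (press y) and 86 mm along the slope (80 mm seen from above), with a grey bezel 6 mm wide and 7 mm thick round it; the pane is 4 mm thick.
- lever (a joint): Press lever, rad: 0 = up, 0.2 = lower stop; grows as the crossbar is pressed down. Hinge along press y at x 70, z 140. Drives the ram straight down, 10 mm for 0.2 rad. About 4 N at the crossbar to start, 10 to 12 N while the cap goes on; springs up when let go. The ram meets the cap at about 0.08 to 0.11 rad; cap fully seated at about 0.19.
- crossbar (a point): Top of the middle of the lever's crossbar, a black round bar 16 mm thick, 50 mm long along press y, under the window: at (-64, 0, 161) of the press with the lever up; goes down 27 mm, nearly straight, to the lower stop. Moves with the lever.
- shuttle (a joint): Shuttle, m: 0 = fully out, 0.105 = fully in against its stop, the vial then under the ram. Slides toward +y of the press with about 1.5 N of friction and stays where it is left. Starts at 0.
- push_plate (a point): Centre of the outer (-y) face of the shuttle's upright push plate: 56 mm wide (press x), 8 mm thick, z 16 to 72 mm; this point is 52 mm above the bench, at x 20 of the press. Push it toward press +y. Fully in, the face is at y -170, 93 mm outside the guard's cheek.
- vial: Amber glass vial with a white push cap, loose in the round nest of the shuttle: glass 28 mm in diameter, 50 mm high, origin at the centre of its underside, z up, 22 mm above the bench in the nest. The robot must not touch it.
- cap (a joint): Cap of that vial, m: 0 = standing 5.5 mm proud, 0.0055 = fully seated. Grows as the cap is pressed down; held by about 12 N of friction, so it stays where it was pressed. Starts between 0 and 0.0012.
- capped_vial_0: Finished vial with its cap seated, 28 mm in diameter, 52 mm high, standing loose left of the press; origin at the centre of its underside. Leave it alone.
- capped_vial_1: Second finished vial, same as the other. Leave it alone.
- specimen_cup_0: White specimen cup with a yellow lid, 57 mm in diameter, 71 mm high, loose; origin at the centre of its underside. Leave it alone.
- specimen_cup_1: White specimen cup with a white lid, 57 mm in diameter, 71 mm high, loose; origin at the centre of its underside. Leave it alone.
- buffer_bottle: White bottle with a green cap, 45 mm in diameter, 106 mm high, loose; origin at the centre of its underside. Leave it alone.
- stain_bottle: Purple bottle with a red cap, 38 mm in diameter, 84 mm high, loose; origin at the centre of its underside. Leave it alone.
- microscope: White microscope, fixed furniture on the left, between the robot's start and the press: it fills x 0.46 to 0.70 m, y 0.32 to 0.50 m of the room, up to about 0.40 m with its eyepieces. Origin under it on the bench. Go round its front (robot's side) or well above; not to be bumped.
- monitor_end: Computer monitor, fixed furniture behind the press: round foot on the bench at its origin, screen up to 0.41 m high, 0.48 m wide, its right end nearer the robot; nothing of it nearer than x = 0.66 m. Keep gripper and wrist clear of it when pushing the shuttle.

How it is judged:
On the way, in this order (a step that is already met when the one before it is completed fails the run):
1. the shuttle is pushed fully in while the lever is still up (value of joint shuttle above 0.102 m and value of joint lever below 0.05 rad), for 0.2 s.
2. the lever is pressed down with the fingertips and the ram has seated the cap (value of joint lever above 0.165 rad and value of joint cap above 0.0045 m and value of joint shuttle above 0.101 m and contact force between the fingers and press above 1 N), for 0.2 s.
At the end, for the whole second after the job is handed in: The shuttle is fully in (within 4 mm of its stop), the cap is seated (within 1 mm), the lever is back up (under 0.03 rad), and the vial stands upright (within 0.1 rad) and at rest on the floor of its nest (value of joint shuttle above 0.101 m and value of joint cap above 0.0045 m and value of joint lever below 0.03 rad and angle between vial's own z axis and vertical below 0.1 rad and z of vial in the frame of press below 0.026 m and linear speed of vial below 0.02 m/s); the robot touches nothing.
It fails at once if the guard is touched by the robot (over 1 N) (contact force between any of the arm, the fingers and guard above 1 N).
It fails at once if the vial or its cap is touched by the robot (over 0.5 N) (contact force between any of the arm, the fingers and vial above 0.5 N).
It fails at once if the vial is lifted in its nest by more than 6 mm (z of vial in the frame of press above 0.028 m).
It fails at once if another thing on the bench is moved by more than 15 mm, lifted or knocked over (distance of any of capped_vial_0, capped_vial_1, specimen_cup_0, specimen_cup_1, buffer_bottle, stain_bottle from where it was at the start of the episode above 0.015 m).
It also fails if it takes over 64 s, if anything falls off the work surface, if the arm or the gripper's body presses on something with over 40 N, if the wrist force passes 120 N, or if a joint passes its speed limit or range.

## Working session

There is one attempt and no reset: what is moved stays moved. The work goes in short steps, Python scripts to look and compute and a tool call to move; the robot and the scene stay as the last step left them, time stands still between calls to the robot, and variables do not carry over. Pictures are saved under pics/ and viewed, at most 10 in all, crops included, and the job is handed in when it is done.

Besides the shell and the picture viewer there is one more tool, called after "Emit:" as name(argument=value, ...) on one line, values as JSON. arm_command: Moves the arm, as the interface text tells. Its arguments: {"type":"object","properties":{"xyz":{"type":"array"},"rot":{"type":"array"},"grip":{"type":"number"},"squeeze":{"type":"number"}},"required":["xyz","rot"]}

```bash
mkdir -p pics; cat > h.py <<'E'
import numpy as np, cv2
from bench import r
def W(cam,p):
    T=np.array(r.camera_model(cam)["T"]); return (T@np.append(p,1))[:3]
def px(cam,P):
    m=r.camera_model(cam); T=np.array(m["T"]); c=np.linalg.inv(T)@np.append(P,1)
    u,v=c[0]/-c[2],-c[1]/-c[2]; s=1+m["k1"]*(u*u+v*v)
    return m["fx"]*u*s+m["cx"],m["fy"]*v*s+m["cy"]
E
python3 - <<'E'
from h import *
for c in ("scene","top"):
    cv2.imwrite(f"pics/{c}0.png",r.camera(c)[:,:,::-1])
    for n in ("press","window","crossbar","push_plate","vial","guard","capped_vial_0","specimen_cup_0","specimen_cup_1","buffer_bottle","stain_bottle","monitor_end"):
        for d in r.spot_point(n,c)[:2]: print(c,n,round(d["conf"],2),W(c,d["at"]).round(3))
s=r.read_state();print(s["time"],s["ee_pos"],s["eef_rot"],s["width"])
E
```

```text
scene press 0.82 [0.521 0.045 0.003]
scene press 0.27 [0.564 0.295 0.003]
scene crossbar 0.7 [0.455 0.039 0.16 ]
scene push_plate 0.78 [ 0.551 -0.233  0.055]
scene vial 0.54 [ 0.545 -0.064  0.024]
scene vial 0.53 [ 0.522  0.044 -0.001]
scene guard 0.8 [0.526 0.041 0.001]
scene capped_vial_0 0.72 [0.564 0.295 0.002]
scene capped_vial_0 0.49 [ 0.492  0.291 -0.001]
scene specimen_cup_0 0.95 [ 0.385  0.382 -0.008]
scene specimen_cup_0 0.68 [ 0.381 -0.125  0.004]
scene specimen_cup_1 0.95 [ 0.385  0.382 -0.008]
scene specimen_cup_1 0.68 [ 0.381 -0.125  0.004]
scene buffer_bottle 0.69 [0.372 0.305 0.001]
scene stain_bottle 0.8 [ 0.37  -0.197  0.002]
top press 0.55 [ 0.518  0.047 -0.002]
top crossbar 0.72 [0.457 0.046 0.165]
top push_plate 0.75 [ 0.549 -0.23   0.051]
top vial 0.43 [ 0.541 -0.061  0.018]
top guard 0.71 [ 0.365 -0.198  0.002]
top specimen_cup_0 0.9 [ 0.383  0.387 -0.003]
top specimen_cup_0 0.83 [ 0.384 -0.126 -0.002]
top specimen_cup_1 0.9 [ 0.383  0.387 -0.003]
top specimen_cup_1 0.83 [ 0.384 -0.126 -0.002]
top buffer_bottle 0.86 [ 0.367  0.307 -0.004]
top stain_bottle 0.9 [ 0.363 -0.2    0.002]
1.3 [0.20653785 0.58990404 0.22255124] [ 1.67610790e-01  9.85853246e-01  2.70163850e-05 -2.44966673e-06] 0.08695383039004244
```

View pics/scene0.png

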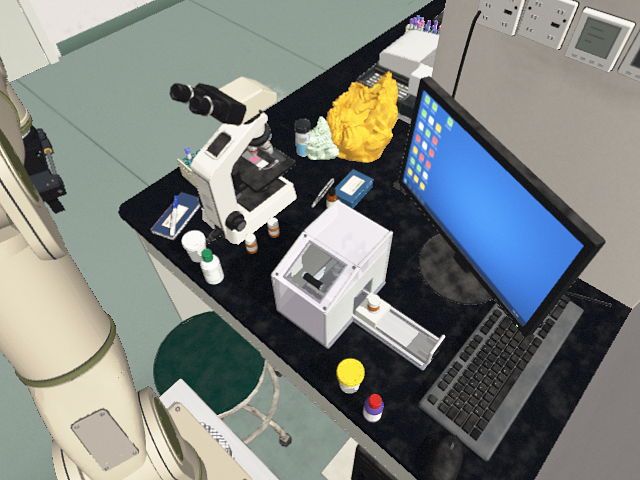

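View pics/top0.png

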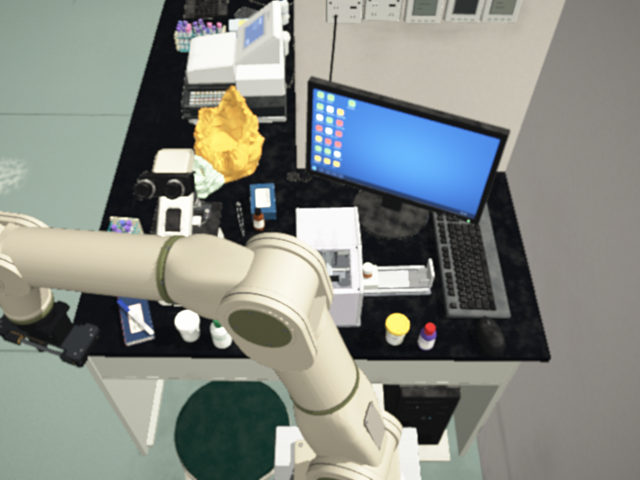

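```bash
cat > ov.py <<'E'
from h import *
def Pw(pose,l):
    c,s=np.cos(pose[2]),np.sin(pose[2]); return np.array([pose[0]+c*l[0]-s*l[1],pose[1]+s*l[0]+c*l[1],l[2]])
def segs(q=0.):
    n=np.array([np.cos(np.radians(22)),0,np.sin(np.radians(22))]);C=np.array([-.0575,0,.183])
    w=[C+a*.043*n+np.array([0,b*.046,0]) for a,b in((-1,-1),(1,-1),(1,1),(-1,1))]
    L=[(w[i],w[(i+1)%4]) for i in range(4)]
    y=-.275+q; p=[(x,y,z) for x,z in((-.008,.016),(.048,.016),(.048,.072),(-.008,.072))]
    L+=[(p[i],p[(i+1)%4]) for i in range(4)]
    L+=[((.110,-.072,.204),(-.005,-.072,.204)),((-.005,-.072,.204),(-.11,-.072,.162)),((-.11,-.072,.162),(-.11,-.072,.016)),((.11,.072,.204),(.11,-.072,.204)),((-.11,.072,.162),(-.11,-.072,.162)),((-.064,-.025,.161),(-.064,.025,.161))]
    return L
def overlay(cam,img,pose,box,k,fn,q=0.):
    x0,y0,x1,y1=box
    im=cv2.resize(img[y0:y1,x0:x1,::-1],None,fx=k,fy=k,interpolation=cv2.INTER_CUBIC)
    for a,b in segs(q):
        A,B=[tuple(int(round((v-o+.5)*k)) for v,o in zip(px(cam,Pw(pose,e)),(x0,y0))) for e in(a,b)]
        cv2.line(im,A,B,(0,0,255),1,cv2.LINE_AA)
    cv2.imwrite(fn,im)
E
python3 - <<'E'
from ov import *
from scipy.optimize import least_squares
O=[]
for c in("scene","top"):
    img=r.camera(c); np.save(f"{c}.npy",img)
    for n,l in(("press",(0,0,0)),("crossbar",(-.064,0,.161)),("push_plate",(.02,-.275,.052)),("guard",(0,0,0)),("window",(-.0575,0,.183))):
        for d in r.spot_point(n,c)[:1]:
            if d["conf"]>.3:O.append((l,W(c,d["at"])))
f=least_squares(lambda p:np.ravel([Pw(p,l)[:2]-w[:2] for l,w in O]),[.52,.045,0.03],loss="soft_l1",f_scale=.004)
print(f.x,(f.fun.reshape(-1,2)*1000).round(1))
overlay("scene",np.load("scene.npy"),f.x,(255,195,455,375),4,"pics/ovs.png") 
overlay("top",np.load("top.npy"),f.x,(285,195,445,335),5,"pics/ovt.png")
E
```

```text
[0.51992476 0.04353549 0.03739306] [[  2.7   1.3]
 [  2.1  -0.2]
 [ -1.    0.9]
 [ -5.6   0.6]
 [ -0.6   0.8]
 [  1.6  -6.9]
 [  1.5  -1.6]
 [  2.   -3. ]
 [-76.2 104.9]]
```

View pics/ovs.png

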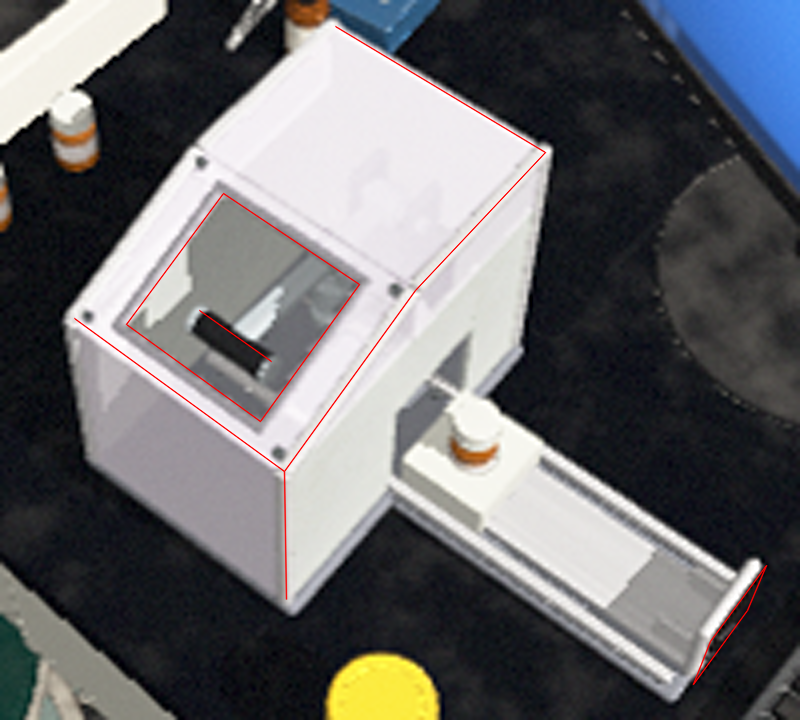

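View pics/ovt.png

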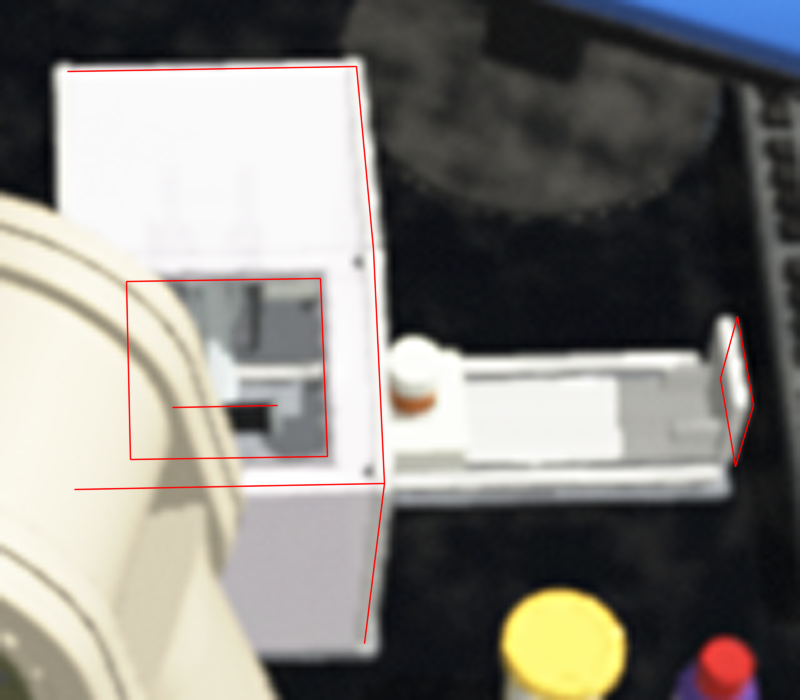

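Emit:
arm_command(grip=0, xyz=[[0.01, -0.028, 0.005], [0.02, -0.056, 0.01], [0.03, -0.084, 0.015], [0.04, -0.112, 0.02], [0.05, -0.14, 0.025], [0.06, -0.168, 0.03], [0.07, -0.196, 0.03], [0.08, -0.224, 0.03], [0.09, -0.252, 0.03], [0.105, -0.28, 0.03], [0.12, -0.308, 0.03], [0.135, -0.336, 0.03], [0.15, -0.364, 0.03], [0.165, -0.392, 0.03], [0.18, -0.42, 0.03], [0.19, -0.45, 0.03], [0.2, -0.48, 0.03], [0.208, -0.51, 0.03], [0.214, -0.54, 0.03], [0.218, -0.57, 0.03]], rot=[[0, 0, -0.04], [0, 0, -0.08], [0, 0, -0.12], [0, 0, -0.17], [0, 0, -0.22], [0, 0, -0.27], [0, 0, -0.32], [0, 0, -0.37], [0, 0, -0.42], [0, 0, -0.48], [0, 0, -0.55], [0, 0, -0.62], [0, 0, -0.69], [0, 0, -0.76], [0, 0, -0.83], [0, 0, -0.9], [0, 0, -0.97], [0, 0, -1.04], [0, 0, -1.12], [0, 0, -1.2]])

```text
time: 3.57
ee_pos: [0.4248, 0.0183, 0.2528]
eef_rot: [0.696, 0.718, 0.0, 0.0]
ft_force: [0.7, -0.3, 0.3]
width: 0.0004
grip_force: 0.0
```

Emit:
arm_command(xyz=[[0.002, -0.03, 0], [0.005, -0.06, 0], [0.01, -0.09, 0], [0.015, -0.12, 0], [0.025, -0.15, 0], [0.035, -0.18, 0], [0.05, -0.21, 0], [0.065, -0.24, 0], [0.08, -0.27, 0], [0.1, -0.295, 0], [0.115, -0.305, -0.01], [0.115, -0.305, -0.04], [0.115, -0.305, -0.07], [0.115, -0.305, -0.1], [0.115, -0.305, -0.13], [0.115, -0.305, -0.155], [0.115, -0.305, -0.18], [0.115, -0.305, -0.2], [0.115, -0.305, -0.207], [0.115, -0.305, -0.207]], rot=[[0, 0, 0], [0, 0, 0], [0, 0, 0], [0, -0.02, 0], [0, -0.05, 0], [0, -0.08, 0], [0, -0.11, 0], [0, -0.14, 0], [0, -0.17, 0], [0, -0.17, 0], [0, -0.17, 0], [0, -0.17, 0], [0, -0.17, 0], [0, -0.17, 0], [0, -0.17, 0], [0, -0.17, 0], [0, -0.17, 0], [0, -0.17, 0], [0, -0.17, 0], [0, -0.17, 0]])

```text
time: 5.23
ee_pos: [0.5386, -0.2846, 0.0441]
eef_rot: [0.693, 0.716, 0.058, 0.06]
ft_force: [-0.4, 0.8, 0.6]
width: 0.0002
grip_force: 0.0
```

```bash
python3 - <<'E'
from ov import *
img=r.camera("scene")
overlay("scene",img,(.52,.044,.035),(330,200,530,350),4,"pics/p1.png")
s=r.read_state();print(s["ee_pos"],s["ft_force"],s["joint_positions"].round(2) if hasattr(s["joint_positions"],"round") else s["joint_positions"])
E
```

```text
[ 0.53941668 -0.28522181  0.04569004] [-0.49788529 -0.78168996  0.25110158] [-0.2   0.47  0.8   1.87 -0.56  0.86  0.91]
```

View pics/p1.png

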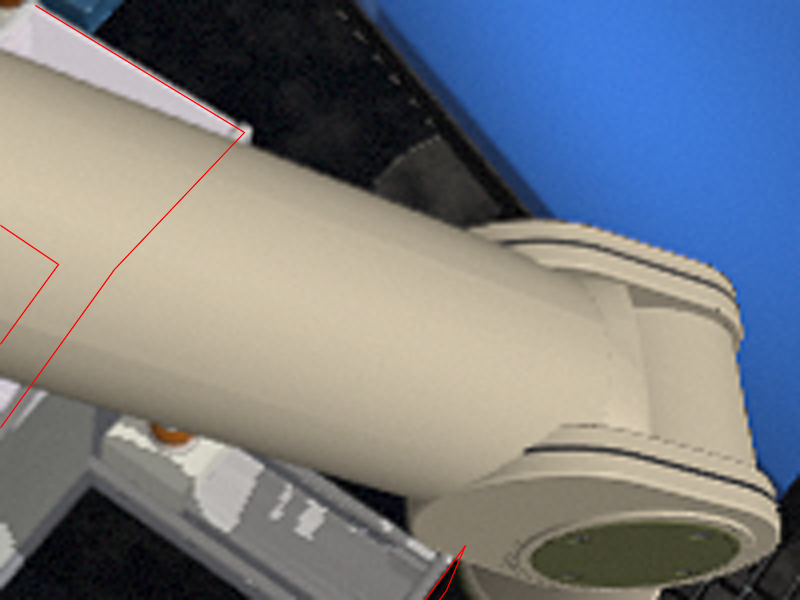

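Emit:
arm_command(xyz=[[0, 0.01, 0], [0, 0.02, 0], [-0.001, 0.03, 0], [-0.001, 0.04, 0], [-0.002, 0.05, 0], [-0.002, 0.06, 0], [-0.002, 0.07, 0], [-0.003, 0.08, 0], [-0.003, 0.09, 0], [-0.004, 0.1, 0], [-0.004, 0.11, 0], [-0.004, 0.12, 0], [-0.004, 0.12, 0]], rot=[[0, 0, 0], [0, 0, 0], [0, 0, 0], [0, 0, 0], [0, 0, 0], [0, 0, 0], [0, 0, 0], [0, 0, 0], [0, 0, 0], [0, 0, 0], [0, 0, 0], [0, 0, 0], [0, 0, 0]])

```text
time: 6.37
ee_pos: [0.5355, -0.1622, 0.0452]
eef_rot: [0.692, 0.717, 0.059, 0.06]
ft_force: [0.1, 0.7, 0.6]
width: 0.0006
grip_force: 0.0
```

Emit:
arm_command(xyz=[[0, 0.004, 0], [0, 0.008, 0], [0, 0.012, 0], [0, 0.015, 0], [0, 0.018, 0]], rot=[[0, 0, 0], [0, 0, 0], [0, 0, 0], [0, 0, 0], [0, 0, 0]])

```text
time: 6.78
ee_pos: [0.5354, -0.1471, 0.0455]
eef_rot: [0.693, 0.716, 0.059, 0.061]
ft_force: [-0.2, -1.8, -1.0]
width: 0.0006
grip_force: 0.8
```

```bash
python3 - <<'E'
from h import *
for c in("scene","top"):
    cv2.imwrite(f"pics/q_{c}.png",r.camera(c)[:,:,::-1])
    for d in r.spot_point("push_plate",c)[:2]: print(c,round(d["conf"],2),W(c,d["at"]).round(3))
s=r.read_state();print(s["ee_pos"],s["ft_force"],np.round(s["joint_torque"],1))
E
```

```text
top 0.48 [ 0.546 -0.132  0.051]
[ 0.53572816 -0.14682299  0.04564312] [-0.66377176  1.06284958 -0.07188162] [ -0.2 -38.6   9.5 -31.   -0.3  -0.7  -0. ]
```

Emit:
arm_command(xyz=[[0, 0.003, 0], [0, 0.006, 0], [0, 0.008, 0], [0, 0.01, 0]], rot=[[0, 0, 0], [0, 0, 0], [0, 0, 0], [0, 0, 0]])

```text
time: 7.32
ee_pos: [0.5355, -0.1369, 0.0456]
eef_rot: [0.692, 0.716, 0.059, 0.061]
ft_force: [-1.3, -1.6, 0.9]
width: 0.0004
grip_force: 0.8
```

Emit:
arm_command(xyz=[[0, 0.003, 0], [0, 0.005, 0], [0, 0.007, 0], [0, 0.007, 0]], rot=[[0, 0, 0], [0, 0, 0], [0, 0, 0], [0, 0, 0]])

```text
time: 7.65
ee_pos: [0.5353, -0.1361, 0.0459]
eef_rot: [0.694, 0.715, 0.057, 0.065]
ft_force: [3.6, -23.0, -8.9]
width: 0.0008
grip_force: 11.6
```

Emit:
arm_command(xyz=[[0, 0, 0], [0, 0, 0], [0, 0, 0], [0, -0.015, 0], [0, -0.035, 0], [0, -0.055, 0], [0, -0.075, 0.01], [0, -0.08, 0.04], [0, -0.08, 0.07], [0, -0.08, 0.1], [0, -0.08, 0.13], [0, -0.08, 0.16], [-0.01, -0.08, 0.19], [-0.03, -0.08, 0.215], [-0.055, -0.08, 0.235], [-0.08, -0.08, 0.25], [-0.105, -0.08, 0.255], [-0.13, -0.07, 0.255], [-0.145, -0.05, 0.255], [-0.15, -0.02, 0.255]], rot=[[0, 0, 0], [0, 0, 0], [0, 0, 0], [0, 0, 0], [0, 0, 0], [0, 0, 0], [0, 0, 0], [0, 0, 0], [0, 0, 0], [0, 0, 0], [0, 0, 0], [0, 0, 0], [0, 0, 0], [0, 0, 0], [0, 0, 0], [0, 0, 0], [0, 0, 0], [0, 0, 0], [0, 0, 0], [0, 0, 0]])

```text
time: 9.32
ee_pos: [0.3838, -0.151, 0.3014]
eef_rot: [0.694, 0.715, 0.061, 0.061]
ft_force: [1.9, 0.4, -0.4]
width: 0.0009
grip_force: 0.0
```

```bash
python3 - <<'E'
from h import *
from scipy.spatial.transform import Rotation as R
for c in("scene","top"):
    cv2.imwrite(f"pics/w_{c}.png",r.camera(c)[:,:,::-1])
    for n in("push_plate","crossbar","press"):
        for d in r.spot_point(n,c)[:1]: print(c,n,round(d["conf"],2),W(c,d["at"]).round(3))
s=r.read_state();print(s["time"],s["ee_pos"],s["ft_force"],np.round(s["joint_positions"],2))
Q=R.from_quat(s["eef_rot"])
for yaw,sg in((.035,1),(.035,-1)):
    z=np.array([np.sin(.26)*np.cos(yaw),np.sin(.26)*np.sin(yaw),-np.cos(.26)])
    y=sg*np.array([-np.sin(yaw),np.cos(yaw),0]); x=np.cross(y,z)
    print((R.from_matrix(np.c_[x,y,z])*Q.inv()).as_rotvec().round(3))
E
```

```text
scene push_plate 0.54 [ 0.549 -0.124  0.053]
scene press 0.65 [ 0.518  0.04  -0.   ]
top push_plate 0.74 [ 0.542 -0.127  0.051]
top crossbar 0.63 [0.458 0.042 0.162]
top press 0.68 [0.517 0.049 0.   ]
9.7167 [ 0.385718   -0.15064396  0.30050301] [ 0.35144897 -0.61328868  0.26365011] [-0.51 -0.46  0.58  1.98  0.24  1.39  0.06]
[-0.328 -0.078  1.537]
[ 0.342 -0.064 -1.533]
```

View pics/w_scene.png

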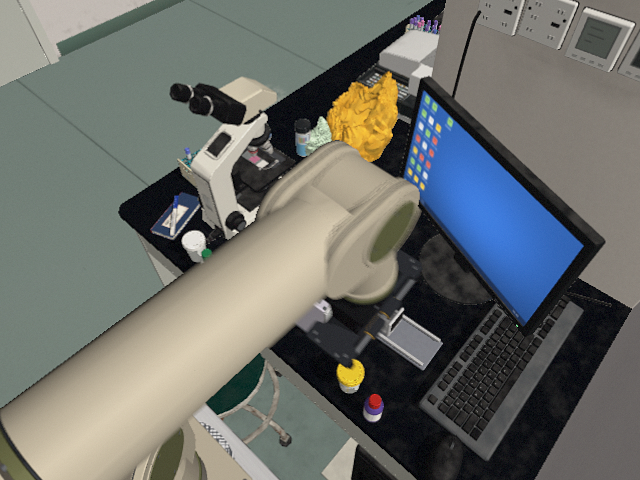

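Emit:
arm_command(xyz=[[0.01, 0.01, 0], [0.02, 0.02, 0], [0.025, 0.03, 0], [0.03, 0.04, 0], [0.035, 0.052, 0], [0.04, 0.065, 0], [0.0455, 0.078, 0], [0.0455, 0.09, 0], [0.0455, 0.103, 0], [0.0455, 0.115, 0], [0.0455, 0.128, 0], [0.0455, 0.14, 0], [0.0455, 0.153, 0], [0.0455, 0.165, 0], [0.0455, 0.178, 0], [0.0455, 0.192, 0], [0.0455, 0.192, 0], [0.0455, 0.192, 0], [0.0455, 0.192, 0], [0.0455, 0.192, 0]], rot=[[-0.021, -0.005, 0.096], [-0.041, -0.01, 0.192], [-0.062, -0.015, 0.288], [-0.082, -0.02, 0.384], [-0.103, -0.024, 0.48], [-0.123, -0.029, 0.576], [-0.144, -0.034, 0.672], [-0.164, -0.039, 0.768], [-0.185, -0.044, 0.865], [-0.205, -0.049, 0.961], [-0.226, -0.054, 1.057], [-0.246, -0.059, 1.153], [-0.267, -0.063, 1.249], [-0.287, -0.068, 1.345], [-0.308, -0.073, 1.441], [-0.328, -0.078, 1.537], [-0.328, -0.078, 1.537], [-0.328, -0.078, 1.537], [-0.328, -0.078, 1.537], [-0.328, -0.078, 1.537]])

```text
time: 11.38
ee_pos: [0.4312, 0.0411, 0.3006]
eef_rot: [-0.016, 0.991, 0.003, 0.13]
ft_force: [0.3, 0.1, 0.9]
width: 0.0001
grip_force: 0.0
```

```bash
cat > a.py <<'E'
from ov import *
from scipy.spatial.transform import Rotation as R
import sys
s=r.read_state();print(s["time"],s["ee_pos"],s["ft_force"],np.round(s["joint_positions"],2))
M=R.from_quat(s["eef_rot"]).as_matrix();print(M.round(3))
pose=(.52,.044,.035); p=np.array(s["ee_pos"])
c,sn=np.cos(.035),np.sin(.035)
Lc=lambda P:np.array([c*(P[0]-.52)+sn*(P[1]-.044),-sn*(P[0]-.52)+c*(P[1]-.044),P[2]])*1000
print("tcp local",Lc(p).round(1))
C=np.array([-57.5,0,183]);n=np.array([-.3746,0,.9272]);z=np.r_[c*M[0,2]+sn*M[1,2],-sn*M[0,2]+c*M[1,2],M[2,2]]
t=((C-Lc(p))@n)/(z@n);h=Lc(p)+t*z-C
print("dist to pane along tool",t.round(1),"window hit: slope",(h[0]*.9272+h[2]*.3746).round(1),"y",h[1].round(1))
E
python3 a.py
python3 - <<'E'
from ov import *
im=r.camera("top");overlay("top",im,(.52,.044,.035),(270,190,430,310),5,"pics/v_top.png",.105)
E
```

```text
11.3833 [0.43122639 0.04105789 0.30058139] [0.28597292 0.07936774 0.85990154] [-0.93 -0.46  0.49  2.01  0.33  1.31  1.09]
[[-0.966 -0.032  0.257]
 [-0.031  0.999  0.009]
 [-0.257  0.001 -0.966]]
tcp local [-8.880e+01  2.000e-01  3.006e+02]
dist to pane along tool 121.7 window hit: slope -0.1 y 0.2
```

View pics/v_top.png

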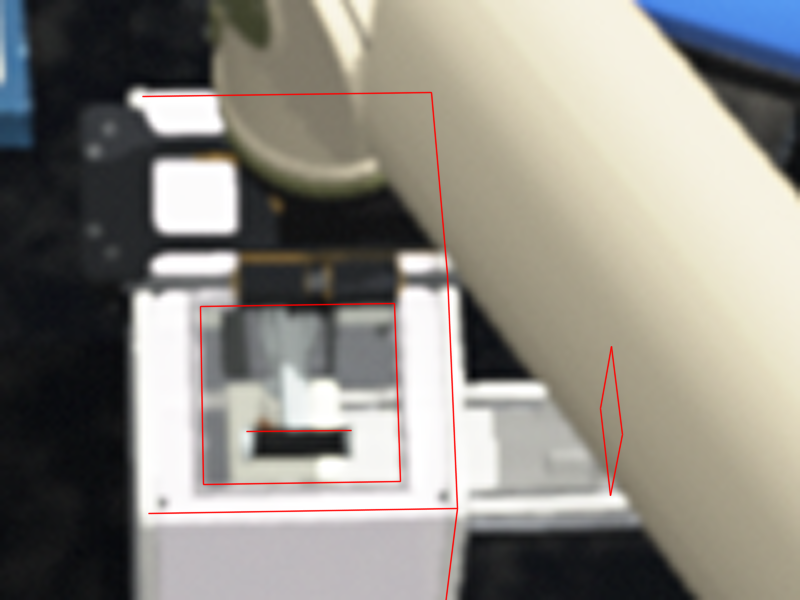

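Emit:
arm_command(xyz=[[-0.004, 0, 0], [-0.008, 0, 0], [-0.004, 0, -0.015], [0, 0, -0.03], [0.004, 0, -0.045], [0.008, 0, -0.06], [0.012, 0, -0.075], [0.016, 0, -0.09], [0.02, 0.001, -0.105], [0.024, 0.001, -0.12], [0.026, 0.001, -0.128], [0.026, 0.001, -0.128]], rot=[[0, 0, 0], [0, 0, 0], [0, 0, 0], [0, 0, 0], [0, 0, 0], [0, 0, 0], [0, 0, 0], [0, 0, 0], [0, 0, 0], [0, 0, 0], [0, 0, 0], [0, 0, 0]])

```text
time: 12.43
ee_pos: [0.4561, 0.0424, 0.1711]
eef_rot: [-0.017, 0.992, 0.002, 0.128]
ft_force: [0.1, 0.1, 0.2]
width: 0.0005
grip_force: 0.0
```

```bash
python3 a.py
```

```text
12.4333 [0.45613625 0.04237749 0.17106852] [0.08660418 0.10189275 0.23354164] [-0.93 -0.3   0.61  2.18  0.3   0.98  1.15]
[[-0.966 -0.035  0.255]
 [-0.034  0.999  0.008]
 [-0.255 -0.001 -0.967]]
tcp local [-63.9   0.6 171.1]
dist to pane along tool -8.7 window hit: slope -9.3 y 0.6
```

Emit:
arm_command(xyz=[[0.001, 0, -0.003], [0.002, 0, -0.006], [0.003, 0, -0.009], [0.003, 0, -0.012], [0.003, 0, -0.015], [0.003, 0, -0.018], [0.003, 0, -0.018]], rot=[[0, 0, 0], [0, 0, 0], [0, 0, 0], [0, 0, 0], [0, 0, 0], [0, 0, 0], [0, 0, 0]])

```text
time: 13.02
ee_pos: [0.4596, 0.043, 0.1541]
eef_rot: [-0.018, 0.991, 0.002, 0.129]
ft_force: [-3.5, 0.2, 4.9]
width: 0.0002
grip_force: 2.7
```

Emit:
arm_command(xyz=[[0, 0, -0.003], [0, 0, -0.006], [0, 0, -0.009], [0, 0, -0.012], [0, 0, -0.015], [0, 0, -0.017], [0, 0, -0.017]], rot=[[0, 0, 0], [0, 0, 0], [0, 0, 0], [0, 0, 0], [0, 0, 0], [0, 0, 0], [0, 0, 0]])

```text
time: 13.6
ee_pos: [0.4598, 0.043, 0.1376]
eef_rot: [-0.018, 0.991, 0.003, 0.129]
ft_force: [-7.6, 0.3, 9.1]
width: 0.0002
grip_force: 5.5
```

Emit:
arm_command(xyz=[[0, 0, -0.002], [0, 0, -0.004], [0, 0, -0.005], [0, 0, -0.005]], rot=[[0, 0, 0], [0, 0, 0], [0, 0, 0], [0, 0, 0]])

```text
time: 13.93
ee_pos: [0.4605, 0.0432, 0.1347]
eef_rot: [-0.017, 0.991, 0.003, 0.13]
ft_force: [-26.6, -3.6, 41.9]
width: 0.0009
grip_force: 23.7
```

Emit:
arm_command(xyz=[[0, 0, 0.001], [0, 0, 0.002], [0, 0, 0.002], [0, 0, 0.002], [0, 0, 0.006], [0, 0, 0.01], [0, 0, 0.015], [0, 0, 0.02], [0, 0, 0.025], [-0.001, 0, 0.03], [-0.003, 0, 0.036], [-0.006, 0, 0.05], [-0.01, 0, 0.065], [-0.014, 0, 0.08], [-0.018, 0, 0.095], [-0.022, 0, 0.11], [-0.026, 0, 0.125], [-0.03, 0, 0.14], [-0.034, 0, 0.155], [-0.036, 0, 0.165]], rot=[[0, 0, 0], [0, 0, 0], [0, 0, 0], [0, 0, 0], [0, 0, 0], [0, 0, 0], [0, 0, 0], [0, 0, 0], [0, 0, 0], [0, 0, 0], [0, 0, 0], [0, 0, 0], [0, 0, 0], [0, 0, 0], [0, 0, 0], [0, 0, 0], [0, 0, 0], [0, 0, 0], [0, 0, 0], [0, 0, 0]])

```text
time: 15.6
ee_pos: [0.4238, 0.0429, 0.2991]
eef_rot: [-0.018, 0.991, 0.003, 0.13]
ft_force: [0.3, -0.1, -0.2]
width: 0.0004
grip_force: 0.0
```

```bash
python3 a.py
python3 - <<'E'
from ov import *
im=r.camera("top");overlay("top",im,(.52,.044,.035),(270,190,430,310),5,"pics/v2.png",.105)
for d in r.spot_point("crossbar","top")[:1]: print(d["conf"],W("top",d["at"]))
E
```

```text
15.6 [0.42375471 0.0428635  0.29906728] [ 0.28939196 -0.06519704 -0.18237336] [-0.87 -0.46  0.43  2.03  0.3   1.3   1.11]
[[-0.966 -0.036  0.258]
 [-0.034  0.999  0.01 ]
 [-0.258  0.001 -0.966]]
tcp local [-96.2   2.2 299.1]
dist to pane along tool 123.1 window hit: slope -7.5 y 2.4
0.74 [0.46023614 0.04347133 0.16086572]
```

View pics/v2.png

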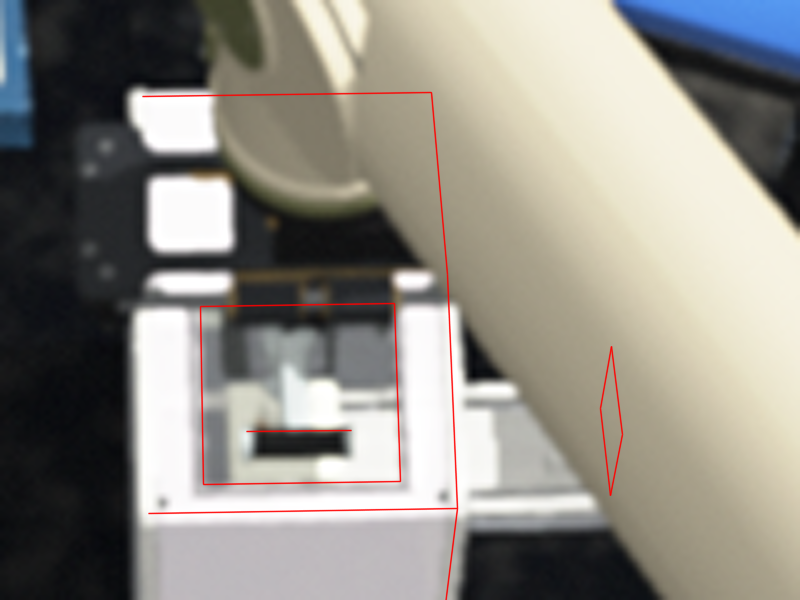

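The crossbar is back at pixel (302, 443), where it was before the press. The gripper is clear of the window.

```bash
python3 -c "
from bench import r
print(r.close_job())"
```

```text
the job is handed in; nothing more can be done
None
```

I pushed the shuttle in to its stop and pressed the lever to its lower stop, where the force jumped to about 42 N. The lever came back up, the arm is withdrawn, and the job was handed in at about 16 s. I judged the cap seated from reaching that stop, since I couldn't see it directly, and hand-in gave no verdict.

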